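Push the die home under the notcher's spring guard

ROBOT

A 6-joint arm with a two-finger parallel gripper is mounted at the origin on the work surface. World frame = base frame: x ahead of the robot, y to its left, z up, the work surface at z = 0. Lengths are in m, angles in rad, forces in N, time in s.
With the tool pointing down it reaches from about 0.325 to 0.9 m from the base axis. Payload 6.1 kg.
Tool frame: the origin (TCP) lies at the very end of the fingers, on their centre line; the grasp point (between the pads) lies 19 mm behind it; x points along the fingers, z is the direction in which the jaws open and shut, and the axes are right-handed (so a half turn about x gives the same grasp; the last joint's range is limited). The gripper opens to 85 mm and grips with 20 to 120 N. Pads are 22 mm wide; open, the fingers measure 114 mm over their backs; the gripper's body (76 mm by 85 mm) begins 54 mm behind the grasp point. The pads swing forward as they close: fully open they stand 13 mm farther back than shut.
Start: joints at [1.176, 0.22, 1.526, -0, 1.395, -0.126], TCP at [0.166, 0.603, 0.231] pointing down, gripper open.
Joint ranges: [-2.98, 2.98], [-0.91, 2.08], [0.09, 2.57], [-1.24, 4.39], [0.2, 2.65], [-2.68, 2.68]. Speed limits (rad/s): [2.57, 2.57, 3.01, 3.14, 3.14, 3.14].

INTERFACE

Orientations are given as [roll, pitch, yaw] about the fixed x, y, z axes, in that order (R = Rz(yaw) Ry(pitch) Rx(roll)).
In Python, from workcell import arm, snapshot, calibration, find_in, cut_out, pinpoint gives the robot as it stands.
- The arm moves only by the tool carry_out, never from a script. Its arguments are lists of equal length, an entry for each row: "grip": the finger opening in mm, from 0 to 85.4; "linear": the shift along the world's x, y, z in mm, a list of three; "turn": the turn about the world's z in rad. In form: {"grip": [grip, ...], "linear": [[x, y, z], ...], "turn": [turn, ...]}. A call has 1 to 20 rows; each row shifts and turns the commanded pose from where the row before left it; what a row does not reach is not made up. A row lasts 1/8 s, in which the tool goes at most 62.5 mm and 10.7 degrees, less where a joint would pass 70% of its speed; a pose out of reach is approached as far as the arm can. A call with a gripper value outside its range is refused whole. The fingers move at their own pace and stop on an object; the grip force is fixed at half the most. Time passes only in rows, so rows that do not move let the fingers close. It gives the time, the measured TCP pose, the force and the opening at its end, in the units of the state.
- arm.get_state(): the state, without advancing time (a new reading comes with each control period).
- snapshot(name): name is "side" or "top"; returns the picture (400x640x3 uint8, red, green, blue); there is no depth.
- calibration(name): a dict with "intrinsics" (3x3 intrinsics, pixels), "R" (3x3) and "t" (3): a world point X has camera coordinates R X + t. Camera axes: x right, y down, z forward; pixel columns grow to the right and rows downward; lengths in m; the calibration is good to about 2 mm. A picture is of the moment at which its call begins. calibration takes no time and is no camera call.
- arm.job_done(): hands the job in, once; it reports no verdict.
Trained networks look in the newest picture that a camera, given by its name, has taken for a name from the list of things; names that differ only in an ending like _2 or _b are one class to them, and where a whole thing is asked for, a point or a joint stands for the part that bears it (a point fixed in the world has none). Each returns a list of dicts, best first, with "score" (0 to 1); they miss things now and then, are a little off and sometimes report something else, mostly with a low value. They report only what shows in the picture. A call takes as long as a camera call. They do not tell look-alikes from the thing itself.
- find_in(camera, thing): "bbox" ([left, top, right, bottom] in pixels, round what is visible of it).
- cut_out(camera, thing): "pixels" (400x640 bool, what is visible of it) and "bbox" ([left, top, right, bottom] in pixels, round what is visible of it).
- pinpoint(camera, thing): "centre" ([column, row] in pixels: a listed point, or the origin of a listed thing).
The state is a dict: "clock": time; "joint_pos": joint angles; "joint_velocities": joint speeds; "effort": joint torques, N m; "tcp_pos": TCP position; "orientation": TCP orientation; "ft_force": force on the tool from outside, world axes, zero at the start; "torque": the same for the moment, N m; "finger_gap": finger opening in m.
Only numpy, scipy, OpenCV 4.12 (cv2) and the standard library are available. Lean on these libraries where they do the work, as an engineer would, in place of code of your own. Each camera call takes 0.05 s, during which the arm holds its last target. There are 200 camera calls.

TASK

Press the notcher's long thumb bar down with one fingertip so that the spring guard lifts, and while that finger keeps it open use the other fingertip to push the stepped die block along its slot, under the guard, fully home against the stop. Then let go, so that the guard springs fully shut behind the die's shoulder and the robot is clear. Only press and push: do not grip or lift the die, and leave the other things on the table where they are.

Things in the scene. Friction and masses are not known exactly. Their poses are not given: they have to be found in the camera images.
- notcher: Grey bench notcher, fixed. Origin: on the table top, on its die slot's centre line, at the slot mouth. z up; y along the slot in the pushing direction; x across it, the thumb bar on the -x side. A slot floor plate 4 mm thick (x -50 to 50, y -200 to 200 mm) carries two guides, inner faces at x = -24 and 24 mm, tops 14 mm above the table, y -200 to 68 mm. Machine body from y = 68 mm on, 290 mm high.
- stop (a point): Centre of the stop at the slot's inner end: the machine body's upright face, at notcher x = 0, y = 68 mm, 26 mm above the table. Fully home, the die's front face touches it: the die's origin is then at notcher y = 13 mm, its tail's end 42 mm outside the mouth, and the guard's lip drops behind its shoulder, above the tail.
- hinge (a point): Point on the guard's hinge axis at the mouth: notcher x = -34, y = 0 mm, 56 mm above the table; the axis runs along the notcher's y. Hinge posts at y = 30 to 65 mm.
- guard (a joint): Angle (rad) of the spring-closed aluminium guard flap over the slot: 0 shut, 0.62 open (hard stop); grows as the thumb bar is pressed down (about 2 N to start, 6 to 8 N wide open). Shut, its roof is 52 to 56 mm above the table over notcher x -34 to 26, y 0 to 66 mm. It must be open 0.42 or more for the die's head to pass; at 0.6 the roof's far edge is 90 mm above the table.
- lip (a point): Middle of the lower edge of the guard's lip, a 4 mm thick plate hanging from the roof at the mouth (notcher x -6 to 24, y 0 to 4 mm) down to 38 mm above the table when shut: it stops the die's head but clears its tail. It moves with the guard.
- press_bar (a point): Thumb bar: aluminium plate 44 wide, 220 long, 5 mm thick, rigid with the guard. Point: centre of its top face. Spans notcher y -195 to 25 mm: a finger can slide along it while pressing. Point shut: notcher x -92, z 49 mm, outer (-x) edge up 0.3 rad. At 0.6 rad: x -78, z 18 mm, outer edge down 0.3 rad; a level fingertip 78 mm further in +x then meets the die's tail.
- die: The part to push: loose stepped aluminium block, about 0.44 kg, 44 mm wide, 110 mm long, lying in the slot before the mouth, its underside 4 mm above the table. Origin: centre of its underside; y along it, towards the machine. Head: y -5 to 55 mm, 44 mm high. Tail: y -55 to -5 mm, 30 mm high. The step at y = -5 mm is its shoulder.
- die_push (a point): Centre of the die's tail end face (die y = -55 mm, 15 mm above its underside, 19 mm above the table), the face to push on.
- spare_block: Bystander: plain aluminium block without a step, 44 x 70 x 44 mm, loose on the table on the notcher's +x side. Origin: centre of its underside.
- tape: Bystander: ring-shaped roll of paper tape, 84 mm across, 24 mm high, on the notcher's +x side. Origin: centre of its underside.
- glue: Bystander: small white jar, 40 mm across, 75 mm high, on the notcher's +x side. Origin: centre of its underside.
- tube_cut: Bystander: offcut of square aluminium tube, 30 x 130 x 30 mm, on the robot side of the thumb bar (-x). Origin: centre of its underside.
- driver: Bystander: screwdriver lying on the table on the notcher's -x side, beside the machine body. Origin: its underside.
- letter: Bystander: white L-shaped plastic sign letter, 30 mm high, about 70 x 70 mm, on the +x side beside the machine body. Origin: the underside of its long stroke.
Things that resemble listed ones, but are neither listed nor needed, are in the scene too. Leave any purple look-alike of the die alone.

How it is judged:
By the outcome, as a careful person would: the job done as asked, in the order asked, and still so for the second after the job is handed in, with the robot touching nothing.
It also fails if it takes over 40 s, if anything falls off the work surface, if the arm or the gripper's body presses on something with over 40 N, if the wrist force passes 120 N, or if a joint passes its speed limit or range.

## Working session

There is one attempt and no reset: what is moved stays moved. The work goes in short steps, Python scripts to look and compute and a tool call to move; the robot and the scene stay as the last step left them, time stands still between calls to the robot, and variables do not carry over. Pictures are saved under pics/ and viewed, about 8 in all and at most 12, crops included, and the job is handed in when it is done.

Besides the shell and the picture viewer there is one more tool, called after "Call:" by a JSON object that holds its "api" and its "payload", one argument or row to a line. carry_out: Moves the arm, as the interface text tells. Its arguments: {"type":"object","properties":{"grip":{"type":"array","items":{"type":"number"}},"linear":{"type":"array","items":{"type":"array","items":{"type":"number"}}},"turn":{"type":"array","items":{"type":"number"}}},"required":["grip","linear","turn"]}

```bash
mkdir -p pics; python3 - <<'E'
from workcell import *
import cv2,numpy as np
s=arm.get_state(); print(s['clock'],s['tcp_pos'],s['orientation'],s['finger_gap'],s['ft_force'])
for c in('side','top'):
    im=snapshot(c); cv2.imwrite(f'pics/{c}0.png',im[:,:,::-1])
    k=calibration(c); print(c,k['intrinsics'].round(1).tolist(),k['R'].round(4).tolist(),k['t'].round(4).tolist())
    for t in('notcher','stop','hinge','lip','press_bar','die','die_push','tube_cut','driver'):
        print(t,[(round(r['score'],2),np.round(r['centre'],1).tolist()) for r in pinpoint(c,t)[:3]])
E
```

```text
0.0 [0.16574463 0.60198679 0.23018967] [ 3.00603167  1.5688221  -1.97515227] 0.08526510268971241 [-0.20776513  0.55079529  0.58525006]
side [[486.3, 0.0, 318.9], [0.0, 486.3, 199.2], [0.0, 0.0, 1.0]] [[0.9894, -0.1444, 0.0135], [-0.0937, -0.7077, -0.7003], [0.1107, 0.6916, -0.7137]] [-0.4901, 0.0863, 0.9686]
notcher [(0.66, [345.7, 214.8])]
stop [(0.76, [341.6, 185.9]), (0.2, [276.3, 284.0])]
hinge [(0.73, [273.8, 283.2]), (0.57, [331.4, 198.5]), (0.36, [354.9, 204.9])]
lip [(0.87, [352.5, 204.7])]
press_bar [(0.9, [310.0, 235.5])]
die [(0.95, [198.2, 325.2]), (0.83, [426.2, 331.5]), (0.71, [332.4, 350.9])]
die_push [(0.9, [358.5, 263.0]), (0.84, [451.0, 310.8]), (0.84, [339.3, 380.2])]
tube_cut [(0.69, [273.1, 283.1]), (0.59, [404.8, 216.1])]
driver [(0.74, [259.9, 192.9])]
top [[419.0, 0.0, 325.2], [0.0, 419.0, 206.5], [0.0, 0.0, 1.0]] [[0.0044, -1.0, -0.0031], [-0.9792, -0.0037, -0.2027], [0.2027, 0.0039, -0.9792]] [0.0206, 0.5024, 0.838]
notcher [(0.72, [341.7, 188.3]), (0.62, [344.6, 140.7])]
stop [(0.81, [307.3, 188.5])]
hinge [(0.94, [340.2, 200.9])]
lip [(0.86, [341.8, 182.2])]
press_bar [(0.96, [376.3, 226.6])]
die [(0.8, [370.8, 189.3]), (0.78, [442.6, 326.9]), (0.77, [465.2, 150.6])]
die_push [(0.96, [395.0, 191.9]), (0.78, [495.8, 221.3]), (0.73, [419.0, 311.1])]
tube_cut [(0.86, [406.6, 264.5])]
driver [(0.97, [295.0, 272.4])]
```

View pics/top0.png

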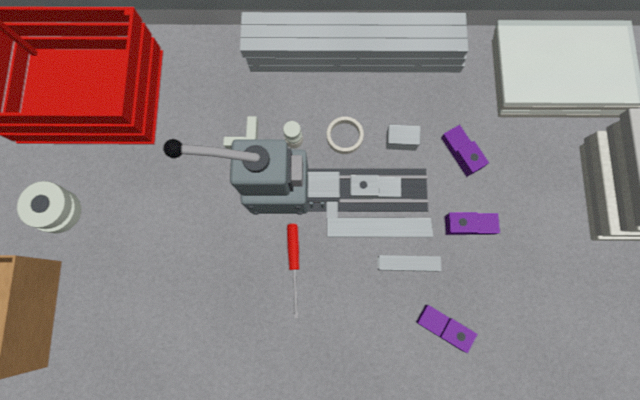

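View pics/side0.png

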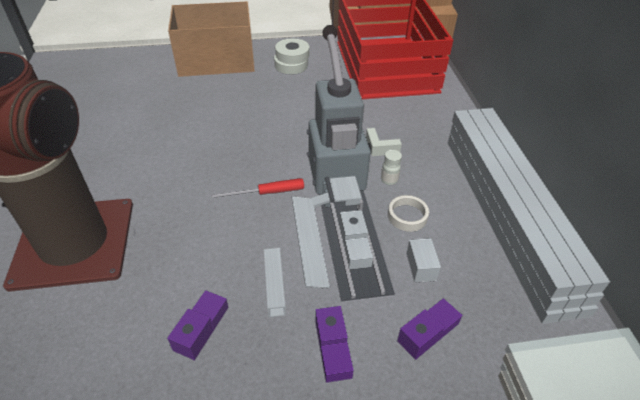

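```bash
cat > h.py <<'E'
from workcell import *
import cv2,numpy as np
def back(c,px,z):
    k=calibration(c); d=np.linalg.inv(k['intrinsics'])@[px[0],px[1],1]
    d=k['R'].T@d; o=-k['R'].T@k['t']; return o+d*(z-o[2])/d[2]
def proj(c,X):
    k=calibration(c); v=k['intrinsics']@(k['R']@np.asarray(X)+k['t']); return v[:2]/v[2]
E
python3 - <<'E'
from h import *
for c,pts in {'top':dict(stop=([307.3,188.5],.026),hinge=([340.2,200.9],.056),lip=([341.8,182.2],.038),bar=([376.3,226.6],.049),notch=([341.7,188.3],0),die=([370.8,189.3],.004),push=([395,191.9],.019),tube=([406.6,264.5],0)),
 'side':dict(notch=([345.7,214.8],0),stop=([341.6,185.9],.026),hinge=([331.4,198.5],.056),lip=([352.5,204.7],.038),bar=([310,235.5],.049),push=([358.5,263],.019))}.items():
    for n,(p,z) in pts.items(): print(c,n,(back(c,p,z)*1000).round(1))
E
```

```text
top stop [548.   62.3  26. ]
top hinge [513.6  -9.1  56. ]
top lip [559.4 -13.3  38. ]
top bar [460.  -85.3  49. ]
top notch [555.3 -14.5   0. ]
top die [552.2 -80.    4. ]
top push [ 542.7 -131.9   19. ]
top tube [ 384.3 -155.6    0. ]
side notch [553.    2.1   0. ]
side stop [554.   63.8  26. ]
side hinge [ 5.201e+02 -2.000e-01  5.600e+01]
side lip [563.6  -6.1  38. ]
side bar [464.9 -85.6  49. ]
side push [ 550.2 -140.    19. ]
```

Top view: the notcher body is at about (270,175), and the slot runs right from (308,185) to (427,190). The grey die is at (375,186), the thumb bar at (380,227) and the tube offcut at (410,263). The side view agrees. There are three purple look-alikes outside the slot. Next I'll fit the notcher pose.

```bash
python3 - <<'E'
from h import *
from scipy.optimize import least_squares
from scipy.spatial.transform import Rotation as Ro
obs=[('top',(307.3,188.5),(0,68,26)),('top',(340.2,200.9),(-34,0,56)),('top',(341.8,182.2),(9,2,38)),('top',(376.3,226.6),(-92,-85,49)),
('side',(341.6,185.9),(0,68,26)),('side',(331.4,198.5),(-34,0,56)),('side',(352.5,204.7),(9,2,38)),('side',(310,235.5),(-92,-85,49))]
# image corners of bar (top face, closed) seen in top: outer edge/inner edge
def W(p,q): 
    x,y,a=p; c,s=np.cos(a),np.sin(a); q=np.array(q)/1000
    return [x+c*q[0]-s*q[1],y+s*q[0]+c*q[1],q[2]]
f=lambda p:np.ravel([proj(c,W(p,q))-px for c,px,q in obs])
r=least_squares(f,[.55,0,0],loss='soft_l1'); print(r.x, r.fun.reshape(-1,2).round(1).tolist())
p=r.x
im={c:cv2.imread(f'pics/{c}0.png') for c in('top','side')}
def L(q,n=(0,0,255)):
    for c in im: cv2.polylines(im[c],[np.int32([proj(c,W(p,a))*8 for a in q])],False,n,1,cv2.LINE_AA,3)
for x in(-24,24):L([(x,-200,14),(x,0,14)])
L([(-113,-195,55.5),(-113,25,55.5),(-71,25,42.5),(-71,-195,42.5),(-113,-195,55.5)],(0,255,0))
L([(-34,0,56),(26,0,56),(26,66,56),(-34,66,56),(-34,0,56)],(255,0,0))
L([(-50,-200,4),(50,-200,4)],(0,255,255))
for c,b in(('top',(160,250,290,445)),('side',(150,310,270,420))):
    cv2.imwrite(f'pics/{c}1.png',cv2.resize(im[c][b[0]:b[1],b[2]:b[3]],None,fx=5 if c=='top' else 4,fy=5 if c=='top' else 4))
for c,ps in(('top',(395,191.9)),('side',(358.5,263))):
    w=back(c,ps,.019); d=w[:2]-p[:2]; a=p[2]; print('push notcher',1000*(np.cos(a)*d[0]+np.sin(a)*d[1]),1000*(-np.sin(a)*d[0]+np.cos(a)*d[1]))
s=arm.get_state(); print(Ro.from_euler('xyz',s['orientation']).as_matrix().round(3))
E
```

```text
[ 0.55270386 -0.00561252 -0.00971705] [[0.0, -2.4], [-1.8, -2.3], [-4.4, -1.0], [2.1, 0.1], [-0.2, 0.5], [-0.2, 1.9], [-1.1, -0.7], [-2.4, 1.9]]
push notcher -8.774033141575465 -126.37579065082302
push notcher -1.1991263605550389 -134.37036990428626
[[ 0.    -0.964  0.266]
 [-0.     0.266  0.964]
 [-1.    -0.    -0.   ]]
```

View pics/top1.png

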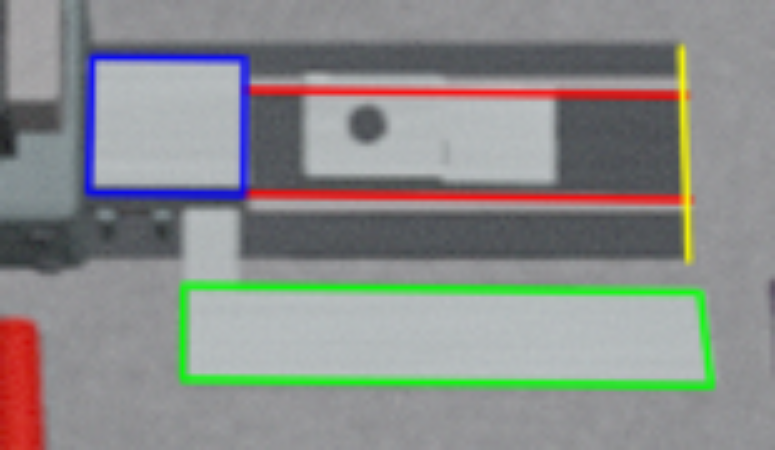

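The overlay fits the bar, roof and rails. Tail end is at world y ≈ −0.145, and the slot is at x ≈ 0.552. Next I'll travel round on the robot side of the machine.

Call:
{"api": "carry_out", "payload": {
  "grip": [66, 66, 66, 66, 66, 66, 66, 66, 66, 66, 66, 66, 66, 66, 66, 66],
  "linear": [
    [22, -50, 0],
    [22, -50, 0],
    [22, -50, 0],
    [22, -50, 0],
    [22, -50, 0],
    [22, -50, 0],
    [10, -50, 0],
    [10, -50, 0],
    [10, -50, 0],
    [10, -50, 0],
    [10, -50, 0],
    [10, -50, 0],
    [10, -50, 0],
    [10, -50, 0],
    [10, -50, 0],
    [10, -40, 0]
  ],
  "turn": [-0.145, -0.145, -0.145, -0.145, -0.145, -0.145, -0.145, -0.145, -0.145, 0, 0, 0, 0, 0, 0, 0]
}}

```text
clock: 3.0
tcp_pos: [0.398, -0.1896, 0.2316]
orientation: [-0.65, 1.57, -0.654]
ft_force: [0.2, 0.4, 0.6]
finger_gap: 0.0661
```

Call:
{"api": "carry_out", "payload": {
  "grip": [66, 66, 66, 66, 66, 66],
  "linear": [
    [40, 5, 0],
    [40, 5, 0],
    [32, 5, -30],
    [0, 0, -50],
    [0, 0, -50],
    [0, 0, 0]
  ],
  "turn": [0, 0, 0, 0, 0, 0]
}}

```text
clock: 3.75
tcp_pos: [0.5065, -0.1706, 0.0971]
orientation: [2.675, 1.561, 2.672]
ft_force: [-0.3, 1.2, 0.6]
finger_gap: 0.0659
```

```bash
python3 - <<'E'
from h import *
from scipy.spatial.transform import Rotation as Ro
s=arm.get_state(); print(s['clock'],s['tcp_pos'].round(4),s['ft_force'].round(1),s['finger_gap']);print(Ro.from_euler('xyz',s['orientation']).as_matrix().round(3))
im=snapshot('side'); a=im[120:320,220:440,::-1]; 
cv2.imwrite('pics/s2.png',cv2.resize(a,None,fx=3,fy=3))
print(proj('side',s['tcp_pos']),pinpoint('side','die_push')[:3])
im=snapshot('top')
E
```

```text
3.75 [ 0.5065 -0.1706  0.0971] [-0.3  1.2  0.6] 0.06587724108839646
[[-0.009  0.003  1.   ]
 [ 0.004  1.    -0.003]
 [-1.     0.004 -0.009]]
[340.46093936 252.45013166] [{'centre': [358.2, 262.4], 'score': 0.94}, {'centre': [340.7, 378.6], 'score': 0.75}, {'centre': [451.2, 312.4], 'score': 0.64}]
```

View pics/s2.png

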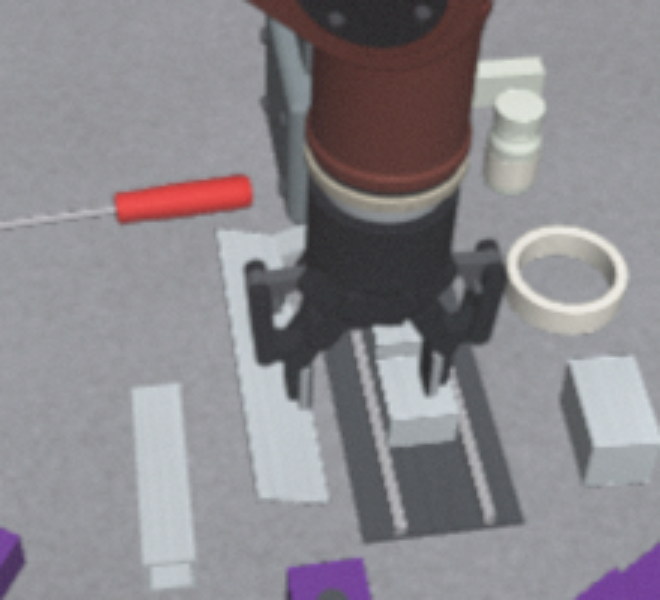

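The side crop shows the fingertips at image (321,255) over the thumb bar and (364,252) over the slot. The die's tail end is at (358,262), ahead of the fingertip. I'll descend just behind it and press.

Call:
{"api": "carry_out", "payload": {
  "grip": [66, 66, 66, 66, 66, 66, 66],
  "linear": [
    [2, -6, -20],
    [0, 0, -20],
    [0, 0, -10],
    [0, 0, -7],
    [0, 0, -6],
    [0, 0, -4],
    [0, 0, 0]
  ],
  "turn": [0, 0, 0, 0, 0, 0, 0]
}}

```text
clock: 4.78
tcp_pos: [0.5135, -0.1789, 0.0353]
orientation: [-0.336, 1.568, -0.339]
ft_force: [3.2, 0.6, 3.3]
finger_gap: 0.0661
```

Call:
{"api": "carry_out", "payload": {
  "grip": [66, 66, 66, 66, 66],
  "linear": [
    [-1, 0, -5],
    [-1, 0, -4],
    [0, 0, -3],
    [0, 0, -2],
    [0, 0, 0]
  ],
  "turn": [0, 0, 0, 0, 0]
}}

```text
clock: 5.4
tcp_pos: [0.5128, -0.1796, 0.0226]
orientation: [-0.408, 1.565, -0.411]
ft_force: [5.4, 1.0, 8.2]
finger_gap: 0.0659
```

```bash
python3 - <<'E'
from h import *
s=arm.get_state(); print(s['clock'],s['tcp_pos'].round(4),s['ft_force'].round(1))
im=snapshot('side'); a=im[150:310,280:420,::-1]; 
cv2.imwrite('pics/s3.png',cv2.resize(a,None,fx=3.6,fy=3.6))
print(pinpoint('side','die_push')[:2],pinpoint('side','lip')[:2],pinpoint('side','press_bar')[:1])
im=snapshot('top');cv2.imwrite('pics/t3.png',cv2.resize(im[140:260,280:450,::-1],None,fx=4,fy=4))
print(pinpoint('top','die_push')[:2],pinpoint('top','lip')[:2],pinpoint('top','press_bar')[:1])
E
```

```text
5.4 [ 0.5128 -0.1796  0.0226] [5.4 1.  8.2]
[{'centre': [337.3, 377.9], 'score': 0.82}, {'centre': [448.7, 308.4], 'score': 0.67}] [] [{'centre': [314.6, 243.7], 'score': 0.84}]
[{'centre': [393.8, 185.4], 'score': 0.64}] [{'centre': [341.7, 177.6], 'score': 0.69}] [{'centre': [376.0, 223.8], 'score': 0.92}]
```

View pics/s3.png

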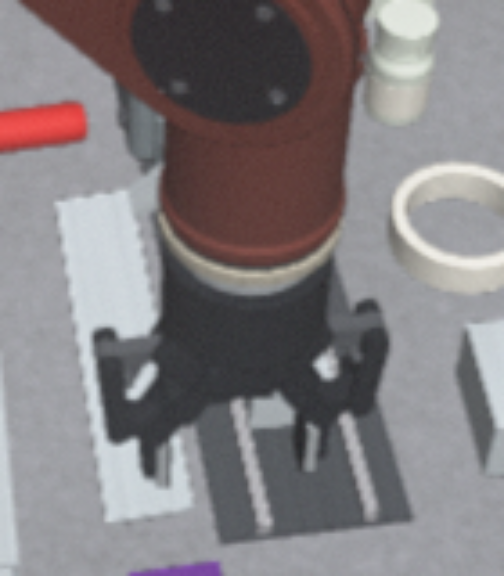

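The bar is pressed by the left fingertip at crop (160,480), and the other tip is in the slot behind the die at (310,465). Next I'll quantify the guard angle.

```bash
python3 - <<'E'
from h import *
p=(.5527,-.0056,-.0075)
def W(q):
    x,y,a=p; c,s=np.cos(a),np.sin(a); q=np.array(q)/1000
    return [x+c*q[0]-s*q[1],y+s*q[0]+c*q[1],q[2]]
im=cv2.imread('pics/t3.png')
for th,col in((.4,(0,0,255)),(.6,(0,255,0))):
    # rotate about hinge (-34,56): bar side goes down
    R=np.array([[np.cos(th),-np.sin(th)],[np.sin(th),np.cos(th)]])
    rot=lambda x,y,z:(lambda v:(v[0]-34,y,v[1]+56))(R@[x+34,z-56])
    b=rot(-92,-85,49); print(th,np.round(b,1),proj('side',W(b)).round(1),proj('top',W(b)).round(1), 'lip top',proj('top',W(rot(9,2,38))).round(1))
    for q in([(-113,-195,55.5),(-113,25,55.5),(-71,25,42.5),(-71,-195,42.5)],[(-34,0,56),(26,0,56),(26,66,56),(-34,66,56)]):
        cv2.polylines(im,[np.int32([(proj('top',W(rot(*a)))-(280,140))*4 for a in q])],True,col,1)
cv2.imwrite('pics/t4.png',im)
E
```

```text
0.4 [-84.7 -85.   27. ] [311.5 244.5] [377.2 224.8] lip top [337.6 177.3]
0.6 [-77.9 -85.   17.5] [315.  247.2] [376.7 222.5] lip top [337.7 176.6]
```

View pics/t4.png

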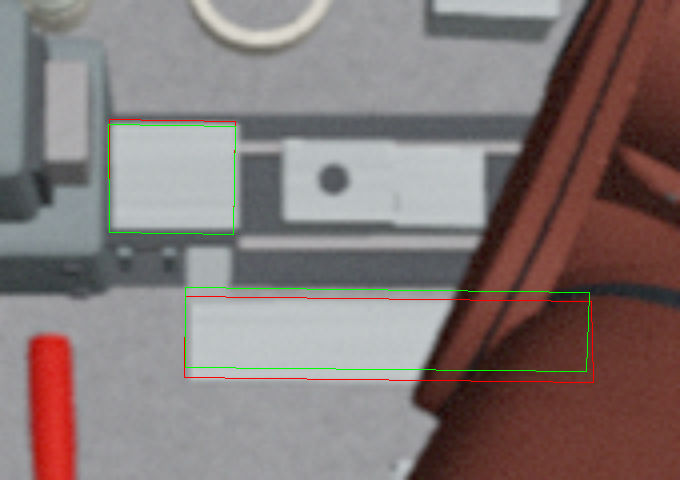

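At present the guard is at about 0.4 rad, so I'll press further.

Call:
{"api": "carry_out", "payload": {
  "grip": [66, 66, 66, 66, 66],
  "linear": [
    [0, 0, -3],
    [0, 0, -3],
    [0, 0, -2],
    [0, 0, -1],
    [0, 0, 0]
  ],
  "turn": [0, 0, 0, 0, 0]
}}

```text
clock: 6.42
tcp_pos: [0.5126, -0.1798, 0.0137]
orientation: [-0.494, 1.565, -0.497]
ft_force: [3.1, -0.7, 10.4]
finger_gap: 0.0659
```

```bash
python3 - <<'E'
from h import *
s=arm.get_state(); print(s['tcp_pos'].round(4),s['ft_force'].round(1))
im=snapshot('top');a=im[140:260,280:450,::-1]; b=cv2.imread('pics/t3.png')
cv2.imwrite('pics/t5.png',cv2.resize(a,None,fx=4,fy=4))
# lower edge of bar: row of strongest drop in columns 335..375
for n,i in(('new',im),):
    g=i[200:250,335:375].astype(float).mean((1,2)); print(n,g.round().astype(int))
g=b[240:440,220:380].astype(float).mean((1,2))[2::4]; print('old',g.round().astype(int))
print(pinpoint('side','press_bar') and 0, pinpoint('top','press_bar')[:1])
E
```

```text
[ 0.5126 -0.1798  0.0137] [ 3.1 -0.7 10.4]
new [164 162 120  93  97  98  99  96  96  95  91 106 159 183 193 196 194 192
 192 194 196 195 195 194 193 193 193 195 193 192 194 199 197 155 151 157
 157 156 157 157 157 157 157 157 156 155 156 156 157 157]
old [164 157 117  95  98  99  99  98  97  96  94 114 154 160 166 185 193 195
 194 192 192 194 195 195 195 194 194 193 193 194 193 192 194 196 188 165
 155 156 157 157 157 157 157 157 156 155 155 156 157 157]
0 [{'centre': [374.2, 223.4], 'score': 0.56}]
```

Guard ≈0.57 rad at 10 N. Now I'll push the die.

Call:
{"api": "carry_out", "payload": {
  "grip": [66, 66, 66, 66, 66, 66, 66, 66, 66, 66, 66],
  "linear": [
    [0, 6, 0],
    [0, 8, 0],
    [0, 8, 0],
    [0, 8, 0],
    [0, 8, 0],
    [0, 8, 0],
    [0, 8, 0],
    [0, 6, 0],
    [0, 0, 0],
    [0, 0, 0],
    [0, 0, 0]
  ],
  "turn": [0, 0, 0, 0, 0, 0, 0, 0, 0, 0, 0]
}}

```text
clock: 7.95
tcp_pos: [0.51, -0.1193, 0.012]
orientation: [-1.792, 1.569, -1.795]
ft_force: [-0.2, -2.3, 6.0]
finger_gap: 0.0659
```

```bash
python3 - <<'E'
from h import *
s=arm.get_state(); print(s['tcp_pos'].round(4),s['ft_force'].round(1))
im=snapshot('top');a=im[140:260,280:450,::-1]
cv2.imwrite('pics/t6.png',cv2.resize(a,None,fx=4,fy=4))
E
```

```text
[ 0.51   -0.1193  0.012 ] [-0.2 -2.3  6. ]
```

View pics/t6.png

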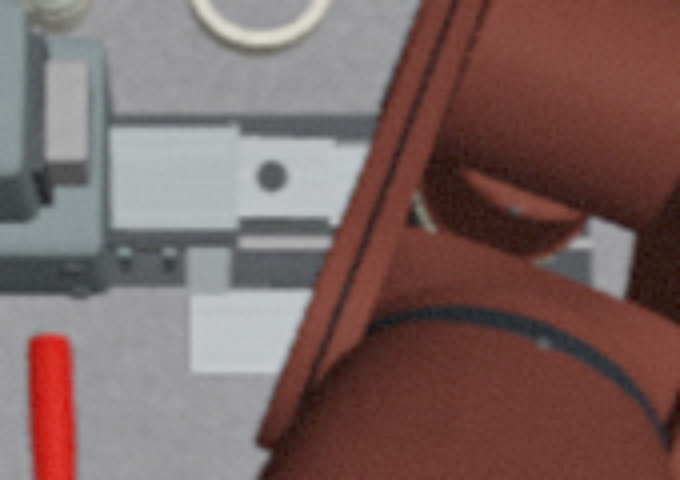

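The die's head (hole at crop (272,177)) has reached the guard mouth and the guard is open. I'll carry on.

Call:
{"api": "carry_out", "payload": {
  "grip": [66, 66, 66, 66, 66, 66, 66, 66, 66],
  "linear": [
    [0, 6, -1],
    [0, 8, 0],
    [0, 8, 0],
    [0, 8, 0],
    [0, 8, 0],
    [0, 8, 0],
    [0, 4, 0],
    [0, 0, 0],
    [0, 0, 0]
  ],
  "turn": [0, 0, 0, 0, 0, 0, 0, 0, 0]
}}

```text
clock: 9.12
tcp_pos: [0.5104, -0.0697, 0.0113]
orientation: [-1.369, 1.569, -1.371]
ft_force: [-0.5, -2.7, 7.0]
finger_gap: 0.0662
```

Still sliding freely. I'll finish the push slowly until it meets the stop.

Call:
{"api": "carry_out", "payload": {
  "grip": [66, 66, 66, 66, 66, 66],
  "linear": [
    [0, 3, 0],
    [0, 3, 0],
    [0, 3, 0],
    [0, 2, 0],
    [0, 0, 0],
    [0, 0, 0]
  ],
  "turn": [0, 0, 0, 0, 0, 0]
}}

```text
clock: 9.88
tcp_pos: [0.5103, -0.0594, 0.0113]
orientation: [-1.491, 1.568, -1.494]
ft_force: [-1.8, -6.1, 7.0]
finger_gap: 0.0659
```

Call:
{"api": "carry_out", "payload": {
  "grip": [66, 66, 66, 66, 66],
  "linear": [
    [0, 1, 0],
    [0, 1, 0],
    [0, 1, 0],
    [0, 0, 0],
    [0, 0, 0]
  ],
  "turn": [0, 0, 0, 0, 0]
}}

```text
clock: 10.5
tcp_pos: [0.5105, -0.0592, 0.0113]
orientation: [-1.432, 1.564, -1.435]
ft_force: [-1.4, -18.9, 3.4]
finger_gap: 0.0656
```

The die is against the stop (−19 N, TCP y −0.059 against an expected −0.0586). I'll back off slightly and lift.

Call:
{"api": "carry_out", "payload": {
  "grip": [66, 66, 66, 66, 66, 66, 66, 66, 66, 66, 66, 66, 66, 66, 66],
  "linear": [
    [0, -4, 0],
    [0, -4, 0],
    [0, 0, 5],
    [0, 0, 8],
    [0, 0, 8],
    [0, 0, 8],
    [0, 0, 8],
    [0, 0, 10],
    [0, 0, 30],
    [0, -20, 40],
    [-30, -40, 40],
    [-50, -30, 20],
    [-50, -30, 0],
    [0, 0, 0],
    [0, 0, 0]
  ],
  "turn": [0, 0, 0, 0, 0, 0, 0, 0, 0, 0, 0, 0, 0, 0, 0]
}}

```text
clock: 12.38
tcp_pos: [0.381, -0.1817, 0.1869]
orientation: [-0.275, 1.569, -0.279]
ft_force: [0.3, -0.5, 0.3]
finger_gap: 0.066
```

```bash
python3 - <<'E'
from h import *
s=arm.get_state(); print(s['clock'],s['tcp_pos'].round(4),s['ft_force'].round(1))
t=snapshot('top');v=snapshot('side')
a=cv2.resize(t[140:260,280:450,::-1],(510,360)); b=cv2.resize(v[160:310,270:392,::-1],(290,360))
cv2.imwrite('pics/f.png',np.hstack([a,b]))
for c in('top','side'):
  for n in('die_push','lip','press_bar'): print(c,n,[(r['centre'],round(r['score'],2)) for r in pinpoint(c,n)[:2]])
p=(.5527,-.0056,-.0075)
for n,q in(('push',(0,-42,19)),('lip',(9,2,38)),('bar',(-92,-85,49))):
    c,si=np.cos(p[2]),np.sin(p[2]);q=np.array(q)/1000
    X=[p[0]+c*q[0]-si*q[1],p[1]+si*q[0]+c*q[1],q[2]]; print('expect',n,proj('top',X).round(1),proj('side',X).round(1))
E
```

```text
12.375 [ 0.381  -0.1817  0.1869] [ 0.3 -0.5  0.3]
top die_push [([444.5, 132.6], 0.65), ([353.1, 188.5], 0.63)]
top lip [([344.6, 182.6], 0.8), ([377.5, 225.6], 0.18)]
top press_bar [([378.3, 226.1], 0.64)]
side die_push [([347.6, 227.3], 0.94), ([215.8, 298.5], 0.86)]
side lip [([355.6, 204.8], 0.9), ([344.0, 211.1], 0.15)]
side press_bar [([309.6, 234.3], 0.69), ([348.0, 211.2], 0.62)]
expect push [356.9 187.5] [350.4 226.4]
expect lip [337.4 181.2] [351.4 203.9]
expect bar [378.5 226.6] [307.8 237.5]
```

View pics/f.png

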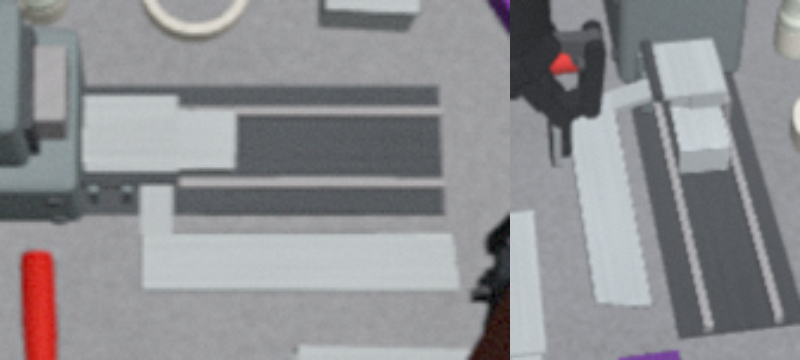

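The guard is shut, the die's tail protrudes from the mouth and the robot is clear. I'll do one subpixel check of the tail position before handing in.

```bash
python3 - <<'E'
from h import *
t0=cv2.cvtColor(cv2.imread('pics/top0.png'),6).astype(float)
t=sum(cv2.cvtColor(snapshot('top'),7).astype(float) for _ in range(3))/3
def edge(g,r,c0,c1):
    l=g[r[0]:r[1],c0:c1].mean(0); d=np.abs(np.diff(l)); k=d.argmax(); w=d[max(0,k-2):k+3]; return c0+max(0,k-2)+.5+(w*np.arange(len(w))).sum()/w.sum()
def Y(col,z,row=187): return back('top',(col,row),z)[1]*1000
for n,g in(('t0',t0),('now',t)):
    print(n,'plate end',Y(edge(g,(172,176) if 0 else (184,196),415,435),.004)+200)
    print(n,'bar end',Y(edge(g,(222,232),425,440),.05,227)+195,'bar inner',Y(edge(g,(222,232),318,336),.05,227)-25)
print('tail now',Y(edge(t,(180,193),350,370),.034)+42,'tail start',Y(edge(t0,(180,195),392,412),.034))
print('roof edge start',Y(edge(t0,(176,194),332,347),.056))
for n,g in(('t0',t0),('now',t)):
    l=g[225:245,345:375].mean(1); d=np.abs(np.diff(l)); print(n,'bar outer row',225+(d*np.arange(len(d)))[d>3].sum()/d[d>3].sum())
E
```

```text
t0 plate end -6.1354743311188145
t0 bar end -6.15130308720768 bar inner -6.598974992855286
now plate end -6.144210395026249
now bar end -6.2312800411094145 bar inner -6.540542645947472
tail now -7.622565226272485 tail start -142.01005321460724
roof edge start -6.684952380292451
t0 bar outer row 235.6086455331412
now bar outer row 235.6018237082067
```

```bash
python3 - <<'E'
from h import *
t0=cv2.cvtColor(cv2.imread('pics/top0.png'),6).astype(float)
t=sum(cv2.cvtColor(snapshot('top'),7).astype(float) for _ in range(3))/3
def edge(g,r,c0,c1):
    l=g[r[0]:r[1],c0:c1].mean(0); d=np.abs(np.diff(l)); k=d.argmax(); w=d[k-2:k+3]; return c0+k-2+.5+(w*np.arange(5)).sum()/w.sum(), l.round().astype(int)
Y=lambda col,z,row=187: back('top',(col,row),z)[1]*1000
e,l=edge(t0,(179,193),343,358); f,m=edge(t0,(182,194),392,412); g,n=edge(t,(180,192),350,370)
print(l,m,n,e,f,g); print('length',Y(e,.048)-Y(f,.034),'tail now',Y(g,.034),'moved',Y(g,.034)-Y(f,.034))
E
```

```text
[ 86  85  86  86  86  84  87 121 163 182 183 182 182 182 182] [185 185 185 185 186 186 187 187 167 113  82  84  84  85  85  85  84  84
  83  84] [195 195 196 196 196 197 197 191 163 110  90  92  94  93  94  93  93  94
  94  94] 350.2984104046243 400.6365740740741 358.3607659142785
length 110.80127965992736 tail now -49.65293711073136 moved 92.37099262788263
```

```bash
python3 -c "
from workcell import arm
print(arm.get_state()['clock'],arm.job_done())"
```

```text
the job is handed in; nothing more can be done
13.075 None
```

The die is home in the notcher and the guard has sprung shut behind its shoulder. I handed the job in at 13.1 s. One fingertip held the thumb bar down, with the guard open about 0.57 rad just before the push. The other fingertip pushed the die about 92 mm along the slot, and then I backed off and lifted clear.

**Home against the stop:** the push ended in hard contact. The force rose from 6 to 19 N while the tool moved only 0.2 mm. The tool position puts the tail about 42 mm outside the mouth, as it should be.

**Small disagreement:** the top camera puts the tail about 1 mm short of that. This is within the calibration error of about 2 mm, so I did not push again.

**Guard shut:** the bar's edge is back where it started, to within 0.01 pixel in the image.

**Robot clear:** the tool is away from everything and the wrist force reads about zero.

I did not measure the bystanders again after the job. The path kept clear of them, and those visible in the final pictures looked undisturbed.

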